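Put the crossed plate away in the double-door cabinet

TASK

Turn over every loose aluminium plate on the bench by its hinged tab to see its underside, and lay the one with the cross underneath, cross upward, flat on the floor of the empty compartment of the grey cabinet that lies on its back; the plain plates stay on the bench, flat, undersides up. For this open both leaves of its double door wide, drawing the bolt on the passive leaf before you lift that leaf; afterwards shut the passive leaf, shoot its bolt fully home and shut the active leaf over it. Leave the other things on the bench where they are.

Things in the scene. Friction and masses are not known exactly. Their poses are not given: they have to be found in the camera images.
- cabinet: Shallow grey cabinet lying on its back, fixed, 240 x 240 x 61 mm, double door facing up. Origin: centre of its underside; +x away from the bolt end. Walls and bottom 6 mm, 28 mm rail along its -x side, middle wall at y = 0: two compartments 204 (x) x 111 (y), 49 mm deep. The +y one, under the active leaf, holds a black adapter; the -y one, under the passive leaf, is empty.
- bay (a point): Centre of the floor of the empty compartment (6 mm above the bench, under the passive leaf); axes as the cabinet's.
- active_leaf (a joint): Angle of the active leaf (+y half of the door): 0 closed, grows as it opens upward and outward, stop at 1.9 rad. It may start a little ajar. Friction (0.16 N m) makes it stay at whatever angle it is left.
- passive_leaf (a joint): Angle of the passive leaf (-y half of the door): 0 shut, grows as it opens upward and outward, stop at 1.9 rad. The bolt holds it shut; a cover strip on the active leaf also overlaps its free edge by 4.5 mm, so the active leaf opens first. Friction (0.16 N m) makes it stay where it is left.
- active_leaf_hinge (a point): Point on the hinge axis of the active leaf, level with the middle of its bar handle. The axis runs along the cabinet's x on its +y side, 55 mm above the bench, at the leaf's underside; leaf 208 x 119 x 6 mm, free edge towards the cabinet's middle.
- passive_leaf_hinge (a point): The same for the passive leaf, on the cabinet's -y side.
- active_leaf_bar (a point): Middle of the bar handle of the active leaf: round steel bar 10 mm thick, 60 mm long, parallel to the hinge, its axis 38 mm above the leaf's outer face and 18.5 mm from its free edge (100.5 mm out from the hinge axis, 44 mm off the leaf's underside). It can turn in a light grip.
- passive_leaf_bar (a point): Middle of the bar handle of the passive leaf, made alike; with both leaves shut the two bars stand side by side, axes 39 mm apart.
- bolt (a joint): Slide of the bolt on the passive leaf: 0 shot, fully home, its 8 mm rod under the keeper bridge on the cabinet's -x rail; 0.032 fully withdrawn, moved along the cabinet's +x. The rod leaves the keeper at about 0.015. About 1.5 N of friction holds it anywhere.
- bolt_knob (a point): Point to grip on the bolt's upright knob, a 13 mm thick steel pin whose top stands 32 mm above the leaf; this point is 8 mm below its top. Near the passive leaf's free edge, at the -x end of the door.
- plate_1: Look-alike aluminium plate, 100 (x) x 40 (y) x 12 mm, 0.09 to 0.18 kg, with a hinged pull tab at its -x end; may be absent. Origin: centre of its underside, z out of its upper face (so once turned over z points down and the origin is on top). Its underside is plain.
- plate_1_grip (a point): Grip point on that plate's tab (40 long, 28 wide, 8 mm thick), 30 mm from its hinge, which crosses the plate 45.5 mm from its middle, at mid thickness. The tab starts upright over the upper face and swings half a turn, past in line, to the underside. 0.006 N m of friction holds it; lifted by the tab, the plate hangs within 10 degrees of plumb, its lower end 95.5 mm below the hinge.
- plate_2: Look-alike aluminium plate, 100 (x) x 40 (y) x 12 mm, 0.09 to 0.18 kg, with a hinged pull tab at its -x end. Origin: centre of its underside, z out of its upper face (so once turned over z points down and the origin is on top). This one has the cross in its underside.
- plate_2_grip (a point): Grip point on that plate's tab (40 long, 28 wide, 8 mm thick), 30 mm from its hinge, which crosses the plate 45.5 mm from its middle, at mid thickness. The tab starts upright over the upper face and swings half a turn, past in line, to the underside. 0.006 N m of friction holds it; lifted by the tab, the plate hangs within 10 degrees of plumb, its lower end 95.5 mm below the hinge.
- plate_3: Look-alike aluminium plate, 100 (x) x 40 (y) x 12 mm, 0.09 to 0.18 kg, with a hinged pull tab at its -x end; may be absent. Origin: centre of its underside, z out of its upper face (so once turned over z points down and the origin is on top). Its underside is plain.
- plate_3_grip (a point): Grip point on that plate's tab (40 long, 28 wide, 8 mm thick), 30 mm from its hinge, which crosses the plate 45.5 mm from its middle, at mid thickness. The tab starts upright over the upper face and swings half a turn, past in line, to the underside. 0.006 N m of friction holds it; lifted by the tab, the plate hangs within 10 degrees of plumb, its lower end 95.5 mm below the hinge.
- plate_4: Look-alike aluminium plate, 100 (x) x 40 (y) x 12 mm, 0.09 to 0.18 kg, with a hinged pull tab at its -x end; may be absent. Origin: centre of its underside, z out of its upper face (so once turned over z points down and the origin is on top). Its underside is plain.
- plate_4_grip (a point): Grip point on that plate's tab (40 long, 28 wide, 8 mm thick), 30 mm from its hinge, which crosses the plate 45.5 mm from its middle, at mid thickness. The tab starts upright over the upper face and swings half a turn, past in line, to the underside. 0.006 N m of friction holds it; lifted by the tab, the plate hangs within 10 degrees of plumb, its lower end 95.5 mm below the hinge.
- cross (a point): Middle of the cross, two 34 mm strokes, on the underside of plate_2.
- petri: Bystander: flat round dish, 60 x 16 mm. Origin at the centre of its underside.
- screwdriver: Bystander: screwdriver, 149 mm, yellow handle. Origin at the centre of its underside.
- spanner: Bystander: open-ended spanner, 118 mm. Origin at the centre of its underside.
- tape_roll: Bystander: roll of brown tape, 95 mm across, 24 mm high. Origin at the centre of its underside.
Mind the look-alikes: they are no part of the job. What is shaped like the plate_2 but red is not meant.

How it is judged:
By the outcome, as a careful person would: the job done as asked, in the order asked, and still so for the second after the job is handed in, with the robot touching nothing.
Of plate_1, plate_3, plate_4 only 2 to 3 are there at a start; the rules pass over those that are not, and their reading is None.
At some moment in a run one of plate_1, plate_2, plate_3, plate_4 may be knocked a few centimetres aside while the robot is not near it.
It also fails if it takes over 208 s, if anything falls off the work surface, if the arm or the gripper's body presses on something with over 40 N, if the wrist force passes 120 N, or if a joint passes its speed limit or range.

ROBOT

A 6-joint arm with a two-finger parallel gripper is mounted at the origin on a cart in front of the work surface, level with it; the furniture and walls round the work are solid. World frame = base frame: x ahead of the robot, y to its left, z up, the work surface at z = 0. Lengths are in mm, angles in rad, forces in N, time in s.
With the tool pointing down it reaches from about 275 to 750 mm from the base axis. Payload 10.2 kg.
Tool frame: the origin (TCP) lies between the finger pads; the fingertips stand 11 mm ahead of it and the grasp point (between the pads) lies 8 mm behind it; z points along the fingers, y is the line along which they close (so a half turn about z gives the same grasp; the last joint's range is limited). The gripper opens to 85 mm and grips with 20 to 120 N. Pads are 22 mm wide; open, the fingers measure 114 mm over their backs; the gripper's body (76 mm by 85 mm) begins 54 mm behind the grasp point. The pads swing forward as they close: fully open they stand 13 mm farther back than shut.
Start: joints at [0.913, 0.313, 1.498, -0, 1.331, -0.223], TCP at [221.158, 476.152, 242.294] pointing down, gripper open.
Joint ranges: [-2.94, 2.94], [-0.97, 2.17], [0.19, 2.56], [-1.23, 4.37], [0.02, 3.11], [-2.88, 2.88]. Speed limits (rad/s): [2.39, 2.39, 3.01, 3.14, 3.14, 3.14].

INTERFACE

Orientations are given as a unit quaternion [w, x, y, z].
In Python, from rig import sense, eyes, finish_job gives the robot as it stands.
- The arm moves only by the shell command python3 -m jog 'ROWS' [FORCE]. ROWS is JSON, a list of rows, each a list of 7 numbers: the shift along the tool's x, y, z in m, then the turn, a rotation vector about the tool's x, y, z in rad, then the finger opening in m, from 0 to 0.0854. In form: [[dx, dy, dz, rx, ry, rz, gripper], ...]. A call has 1 to 5 rows; each row shifts and turns the commanded pose from where the row before left it, along the tool's axes as they then stand; what a row does not reach is not made up. A row lasts 1/10 s, in which the tool goes at most 50 mm and 8.59 degrees, less where a joint would pass 70% of its speed; a pose out of reach is approached as far as the arm can. A call is refused whole if a number of a shift passes 0.05 or a number of a turn 0.15, either way. A call with a gripper value outside its range is refused whole. The fingers move at their own pace and stop on an object; FORCE is the grip in N (left out, the last holds). Time passes only in rows, so rows that do not move let the fingers close. It gives the time, the measured TCP pose, the force, the opening and the grip force at its end, in the units of the state.
- sense(): the state, without advancing time (a new reading comes with each control period).
- eyes.capture(name): name is "side" or "top"; returns the picture (400x640x3 uint8, red, green, blue); there is no depth.
- eyes.calibration(name): a dict with "fx", "fy", "cx", "cy" (pixels), "dist" ([k1, k2, p1, p2, k3] as OpenCV has them; the pictures are not rectified), "cam_to_world" (4x4, takes a point from camera to world coordinates). Camera axes: x right, y down, z forward; pixel columns grow to the right and rows downward; lengths in mm; the calibration is good to about 2 mm. A picture is of the moment at which its call begins. calibration takes no time and is no camera call.
- finish_job(): hands the job in; it is judged then, once.
The state is a dict: "time_s": time; "joints": joint angles; "dq": joint speeds; "tau": joint torques, N m; "eef_pos": TCP position; "ee_rot": TCP orientation; "force": force on the tool from outside, world axes, zero at the start; "wrist_torque": the same for the moment, N m; "grip_width": opening from 0.0 (shut) to 1.0 (fully open); "grip_force": force on a finger pad.
Only numpy, scipy, OpenCV 4.12 (cv2) and the standard library are available. Lean on these libraries where they do the work, as an engineer would, in place of code of your own. Each camera call takes 0.05 s, during which the arm holds its last target. There are 200 camera calls.

## Working session

There is one attempt and no reset: what is moved stays moved. The work goes in short steps, Python scripts to look and compute and a shell command to move; the robot and the scene stay as the last step left them, time stands still between calls to the robot, and variables do not carry over. Pictures are saved under pics/ and viewed, at most 14 in all, crops included, and the job is handed in when it is done.

```bash
ls; mkdir -p pics; cat > h.py <<'E'
import numpy as np, cv2
from rig import sense, eyes, finish_job
from scipy.spatial.transform import Rotation as R
def ray(cam,uv):
    c=eyes.calibration(cam);K=np.array([[c['fx'],0,c['cx']],[0,c['fy'],c['cy']],[0,0,1.]])
    p=cv2.undistortPoints(np.array(uv,float).reshape(-1,1,2),K,np.array(c['dist'],float)).reshape(-1,2)
    T=np.array(c['cam_to_world']);d=np.c_[p,np.ones(len(p))]@T[:3,:3].T
    return T[:3,3],d
def onz(cam,uv,z):
    o,d=ray(cam,uv);return o+d*((z-o[2])/d[:,2])[:,None]
def proj(cam,P):
    c=eyes.calibration(cam);K=np.array([[c['fx'],0,c['cx']],[0,c['fy'],c['cy']],[0,0,1.]])
    T=np.linalg.inv(np.array(c['cam_to_world']))
    return cv2.projectPoints(np.array(P,float).reshape(-1,1,3),cv2.Rodrigues(T[:3,:3])[0],T[:3,3],K,np.array(c['dist'],float))[0].reshape(-1,2)
def tri(u1,u2):
    (o,d),(p,e)=ray('top',[u1]),ray('side',[u2]);d=d[0]/np.linalg.norm(d[0]);e=e[0]/np.linalg.norm(e[0])
    s=np.linalg.lstsq(np.c_[d,-e],p-o,rcond=None)[0];a=o+d*s[0];b=p+e*s[1]
    return (a+b)/2,np.linalg.norm(a-b)
def snap(cam,name):
    im=eyes.capture(cam);cv2.imwrite(f'pics/{name}.png',im[:,:,::-1]);return im
E
python3 - <<'E'
from h import *
for c in('top','side'):
    snap(c,c+'0');k=eyes.calibration(c);print(c,k['fx'],np.round(k['cam_to_world'],3).tolist())
s=sense();print(s)
a=cv2.imread('pics/top0.png');b=cv2.imread('pics/side0.png')
E
```

```text
pics
top 408.9868198472326 [[-0.008, -0.984, 0.176, 352.887], [-1.0, 0.007, -0.002, 18.662], [0.001, -0.176, -0.984, 1034.946], [0.0, 0.0, 0.0, 1.0]]
side 393.8154488339783 [[0.809, -0.298, 0.507, 53.984], [-0.588, -0.378, 0.715, -685.008], [-0.021, -0.877, -0.481, 574.578], [0.0, 0.0, 0.0, 1.0]]
{'time_s': 0.1, 'joints': array([ 9.12622842e-01,  3.13375268e-01,  1.49832558e+00, -1.40202702e-05,
        1.33101596e+00, -2.23412745e-01]), 'dq': array([ 5.46131109e-04, -2.03385257e-03, -2.00024010e-03, -7.15553608e-05,
        2.65941306e-04, -9.25048422e-04]), 'tau': array([ 4.02965583e-03, -4.12896287e+01, -2.60142303e+01, -2.99114333e-05,
        3.03084315e-03,  9.09175412e-06]), 'eef_pos': array([221.01527475, 475.98028416, 241.81528448]), 'ee_rot': array([-2.33657303e-04,  2.15670724e-01,  9.76465987e-01, -5.11257339e-04]), 'force': array([ 0.19161661, -0.43456389,  0.02363832]), 'wrist_torque': array([ 0.02906665, -0.02567987, -0.00510373]), 'grip_force': 0.0, 'grip_width': 1.0015312568787018}
```

View pics/top0.png

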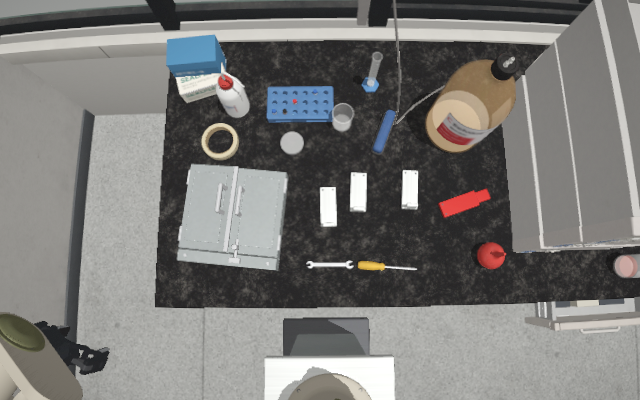

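View pics/side0.png

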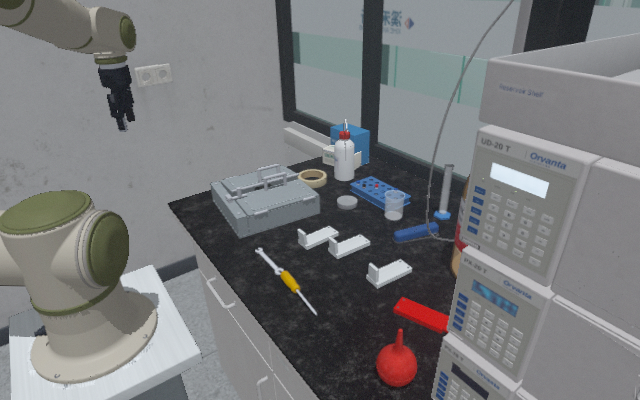

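```bash
python3 - <<'E'
import cv2,numpy as np
a=cv2.imread('pics/top0.png');b=cv2.imread('pics/side0.png')
A=cv2.resize(a[155:275,170:300],None,fx=3,fy=3,interpolation=cv2.INTER_CUBIC)
B=cv2.resize(a[160:240,310:430],None,fx=3.3,fy=3.3,interpolation=cv2.INTER_CUBIC)
C=cv2.resize(b[155:235,205:325],None,fx=3.25,fy=3.25,interpolation=cv2.INTER_CUBIC)
D=cv2.resize(b[215:295,290:420],None,fx=3,fy=3,interpolation=cv2.INTER_CUBIC)
M=np.zeros((600,800,3),np.uint8)
for im,(r,c) in((A,(0,0)),(B,(0,400)),(C,(330,0)),(D,(330,400))):
    im=im[:min(im.shape[0],600-r if r else 330),:min(im.shape[1],400)];M[r:r+im.shape[0],c:c+im.shape[1]]=im
cv2.imwrite('pics/crop1.png',M)
E
```

```text
(no output)
```

View pics/crop1.png

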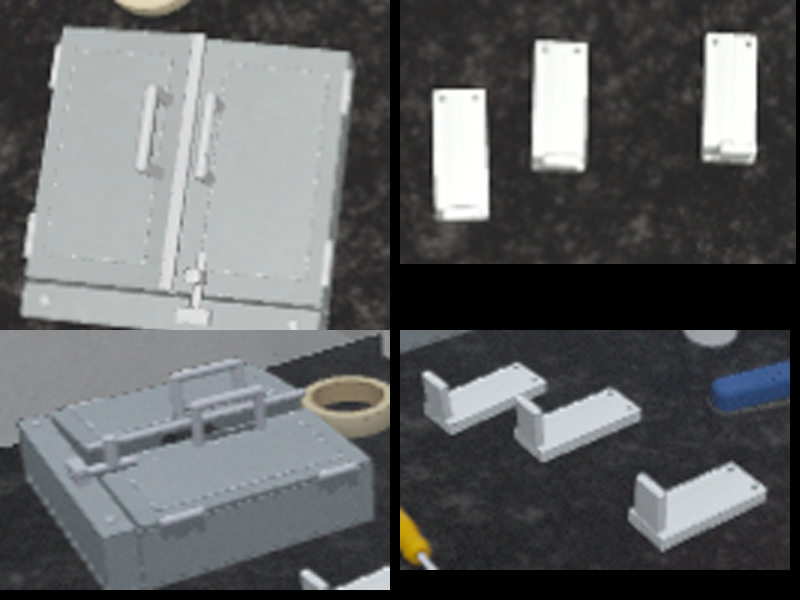

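```bash
python3 - <<'E'
from h import *
A=lambda U,V:((U+.5)/3-.5+170,(V+.5)/3-.5+155)
B=lambda U,V:((U-400+.5)/3.3-.5+310,(V+.5)/3.3-.5+160)
C=lambda U,V:((U+.5)/3.25-.5+205,(V-330+.5)/3.25-.5+155)
D=lambda U,V:((U-400+.5)/3-.5+290,(V-330+.5)/3-.5+215)
print('leafTR',onz('top',[A(352,52)],61),'TL',onz('top',[A(66,27)],61),'railR',onz('top',[A(324,307)],61),'railL',onz('top',[A(26,278)],61))
print('pbar top ends',onz('top',[A(210,95),A(202,178)],104)); print('abar',onz('top',[A(153,87),A(143,170)],104))
print('knob',onz('top',[A(193,274)],93), tri(A(193,274),C(112,438)))
print('pbar mid tri',tri(A(206,136),C(225,401)))
print('abar mid tri',tri(A(148,129),C(207,370)))
for n,t,s in(('1',[(433,90),(486,90),(437,220),(488,219)],[(427,374)]),('2',[(535,41),(588,42),(532,170),(585,171)],[]),('3',[(706,34),(757,36),(702,160),(756,161)],[])):
    P=onz('top',[B(*p) for p in t],12);print(n,P.round(1).tolist())
# tab tops in side: bottom corner of plates tri
for t,s in((B(433,90),D(516,362)),(B(486,90),D(546,381)),(B(535,41),D(610,389)),(B(588,42),D(640,408)),(B(706,34),D(733,462)),(B(757,36),D(766,489))): print(tri(t,s))
E
```

```text
leafTR [[599.5563074   99.02504498  61.        ]] TL [[623.44110105 337.18457092  61.        ]] railR [[392.73344033 119.86089927  61.        ]] railL [[416.10816375 360.07752241  61.        ]]
pbar top ends [[555.24818363 206.07903714 104.        ]
 [489.97349786 210.49636186 104.        ]]
abar [[562.06101647 251.22994204 104.        ]
 [496.49448077 256.68504048 104.        ]]
knob [[416.99838714 217.85180635  93.        ]] (array([417.44038601, 218.07046896,  91.31868893]), np.float64(0.7099068255454113))
pbar mid tri (array([523.15626733, 210.17526777,  96.86136697]), np.float64(2.0931743272696597))
abar mid tri (array([528.15267432, 252.23043963, 109.74372099]), np.float64(1.2049721197242604))
1 [[572.0, 19.2, 12.0], [571.7, -21.8, 12.0], [470.8, 16.9, 12.0], [471.2, -22.0, 12.0]]
2 [[610.5, -60.7, 12.0], [609.5, -102.1, 12.0], [508.7, -56.2, 12.0], [507.6, -97.0, 12.0]]
3 [[615.4, -195.2, 12.0], [613.7, -235.6, 12.0], [515.4, -187.7, 12.0], [514.3, -229.8, 12.0]]
(array([571.00949709,  19.78548226,  11.7428378 ]), np.float64(2.3134275538575824))
(array([571.09203497, -21.61123283,  13.30813549]), np.float64(0.7061247592985986))
(array([610.29180406, -60.37335189,   9.71406927]), np.float64(1.8183865772008803))
(array([ 607.87525879, -101.20883628,   13.8943048 ]), np.float64(2.5290117587241188))
(array([ 616.23424311, -195.80987214,   11.39539961]), np.float64(1.4650724795293546))
(array([ 612.87408509, -235.0309672 ,   12.23136616]), np.float64(1.7222536908943724))
```

Candidates: white plates at top pixels (328,206), (358,192) and (410,190), all three to be turned. The red bar at (465,203) is the decoy. The crop shows upright tabs at the robot end of each white plate, and the active leaf is slightly ajar. I start with plate 1.

```bash
J="python3 -m jog"; 
python3 -m jog '[[0,0,0,0,0,0.142,0.06],[0,0,0,0,0,0.142,0.06],[0,0,0,0,0,0.142,0.06],[0,0,0,0,0,0.142,0.06],[0,0,0,0,0,0.142,0.06]]' 40 >/dev/null
python3 -m jog '[[0,0,0,0,0,0.142,0.06],[0,0,0,0,0,0.142,0.06],[0,0,0,0,0,0.142,0.06]]'
python3 -m jog '[[-0.0435,0.0232,0,0,0,0,0.06],[-0.0435,0.0232,0,0,0,0,0.06],[-0.0435,0.0232,0,0,0,0,0.06],[-0.0435,0.0232,0,0,0,0,0.06],[-0.0435,0.0232,0,0,0,0,0.06]]'>/dev/null
python3 -m jog '[[-0.0435,0.0232,0,0,0,0,0.06],[-0.0435,0.0232,0,0,0,0,0.06],[-0.0435,0.0232,0,0,0,0,0.06],[-0.0435,0.0232,0,0,0,0,0.06],[-0.0435,0.0232,0,0,0,0,0.06]]'>/dev/null
python3 -m jog '[[-0.0435,0.0232,0,0,0,0,0.06],[0,0,0,0,0,0,0.06],[0,0,0,0,0,0,0.06]]'
```

```text
time_s: 0.9
eef_pos: [221.1, 476.0, 241.9]
ee_rot: [0.0, 0.709, 0.705, -0.0]
force: [-0.3, 0.1, 0.3]
grip_width: 0.707
grip_force: 0.0
time_s: 2.2
eef_pos: [476.2, -2.8, 241.7]
ee_rot: [-0.001, 0.708, 0.706, -0.0]
force: [0.3, 1.7, 0.5]
grip_width: 0.706
grip_force: 0.0
```

```bash

python3 -m jog '[[0,0,0.048,0,0,0,0.06],[0,0,0.048,0,0,0,0.06],[0,0,0.048,0,0,0,0.06],[0,0,0.04,0,0,0,0.05],[0,0,0.02,0,0,0,0.05]]'>/dev/null
python3 -m jog '[[0,0,0.007,0,0,0,0.05],[0,0,0,0,0,0,0.0]]'
python3 -m jog '[[0,0,0,0,0,0,0],[0,0,0,0,0,0,0],[0,0,0,0,0,0,0],[0,0,0,0,0,0,0],[0,0,0,0,0,0,0]]'
python3 - <<'E'
from h import *
snap('side','s1');a=cv2.imread('pics/s1.png');cv2.imwrite('pics/s1c.png',cv2.resize(a[140:320,240:440],None,fx=3,fy=3,interpolation=cv2.INTER_CUBIC))
E
```

```text
time_s: 2.9
eef_pos: [476.0, -1.4, 31.3]
ee_rot: [-0.0, 0.707, 0.708, -0.0]
force: [-0.3, -0.2, 0.4]
grip_width: 0.428
grip_force: 0.0
time_s: 3.4
eef_pos: [477.1, -2.3, 32.6]
ee_rot: [0.001, 0.707, 0.707, 0.001]
force: [-1.4, 2.5, 7.6]
grip_width: 0.084
grip_force: 42.9
```

View pics/s1c.png

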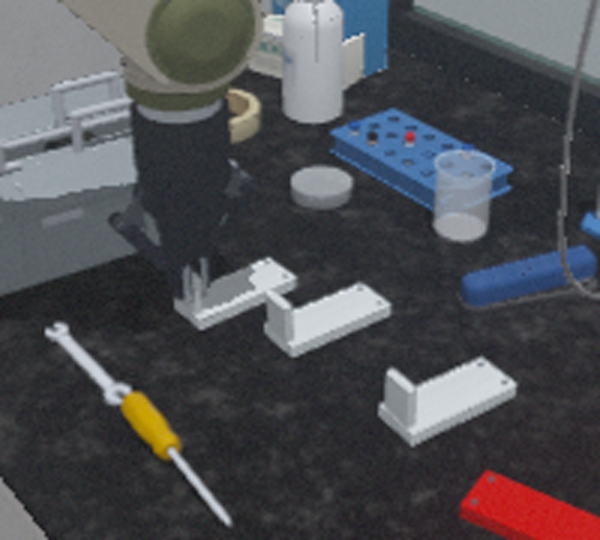

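```bash

python3 -m jog '[[0,0,-0.02,0,0,0,0],[0,0,-0.025,0,0,0,0],[0,0,-0.025,0,0,0,0],[0,0,-0.02,0,0,0,0],[0,0,-0.01,0,0,0,0]]'
python3 -m jog '[[0,0,0,0,0,0,0],[0,0,0,0,0,0,0],[0,0,0,0,0,0,0],[0,0,0,0,0,0,0],[0,0,0,0,0,0,0]]'
python3 - <<'E'
from h import *
snap('side','s2');a=cv2.imread('pics/s2.png');cv2.imwrite('pics/s2c.png',cv2.resize(a[140:280,250:400],None,fx=4,fy=4,interpolation=cv2.INTER_CUBIC))
E
```

```text
time_s: 3.95
eef_pos: [476.9, -2.5, 133.3]
ee_rot: [0.001, 0.707, 0.707, 0.001]
force: [-0.8, 0.0, -0.6]
grip_width: 0.085
grip_force: 41.7
time_s: 4.45
eef_pos: [476.2, -2.3, 130.8]
ee_rot: [-0.0, 0.707, 0.707, -0.0]
force: [0.7, -0.7, -2.3]
grip_width: 0.082
grip_force: 41.7
```

View pics/s2c.png

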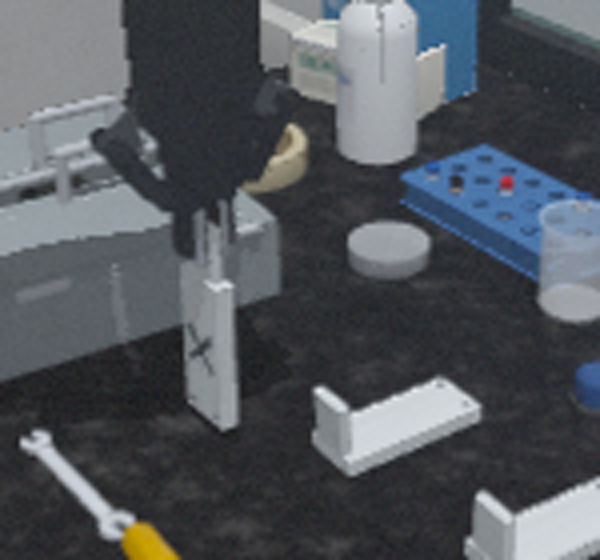

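The picture shows the plate hanging plumb, with the cross on its robot-facing underside near (200,345). So the plate at y≈-2 is the cross plate. I lay it over now.

```bash

python3 -m jog '[[0,0,0.006,0,0,0,0],[0,0,0.005,0,0,0,0],[0,0.0083,0.0002,0,0,0,0],[0,0.0084,0.0002,0,0,0,0],[0,0.0082,0.0016,0,0,0,0]]'
python3 -m jog '[[0,0.0081,0.0017,0,0,0,0],[0,0.0078,0.003,0,0,0,0],[0,0.0078,0.0031,0,0,0,0],[0,0.0071,0.0043,0,0,0,0],[0,0.0071,0.0044,0,0,0,0]]'
python3 -m jog '[[0,0.0063,0.0055,0,0,0,0],[0,0.0062,0.0055,0,0,0,0],[0,0.0053,0.0065,0,0,0,0],[0,0.0052,0.0065,0,0,0,0],[0,0.004,0.0073,0,0,0,0]]'
python3 -m jog '[[0,0.004,0.0073,0,0,0,0],[0,0.0027,0.0078,0,0,0,0],[0,0.0026,0.0079,0,0,0,0],[0,0.0012,0.0075,0,0,0,0],[0,0.0012,0.0075,0,0,0,0]]'
python3 - <<'E'
from h import *
snap('side','s3');a=cv2.imread('pics/s3.png');cv2.imwrite('pics/s3c.png',cv2.resize(a[140:280,250:400],None,fx=4,fy=4,interpolation=cv2.INTER_CUBIC))
E
```

```text
time_s: 5.0
eef_pos: [503.1, -2.5, 119.6]
ee_rot: [0.002, 0.707, 0.707, 0.001]
force: [1.4, 1.6, 8.9]
grip_width: 0.08
grip_force: 43.1
time_s: 5.5
eef_pos: [540.3, -2.4, 101.9]
ee_rot: [0.001, 0.707, 0.707, 0.001]
force: [1.1, 0.6, 2.4]
grip_width: 0.084
grip_force: 42.3
time_s: 6.0
eef_pos: [566.0, -2.3, 69.4]
ee_rot: [-0.001, 0.707, 0.707, -0.001]
force: [0.7, 0.2, -0.9]
grip_width: 0.089
grip_force: 41.7
time_s: 6.5
eef_pos: [578.0, -2.4, 32.1]
ee_rot: [0.0, 0.707, 0.707, 0.0]
force: [-5.7, 0.4, 57.9]
grip_width: 0.086
grip_force: 51.7
```

View pics/s3c.png

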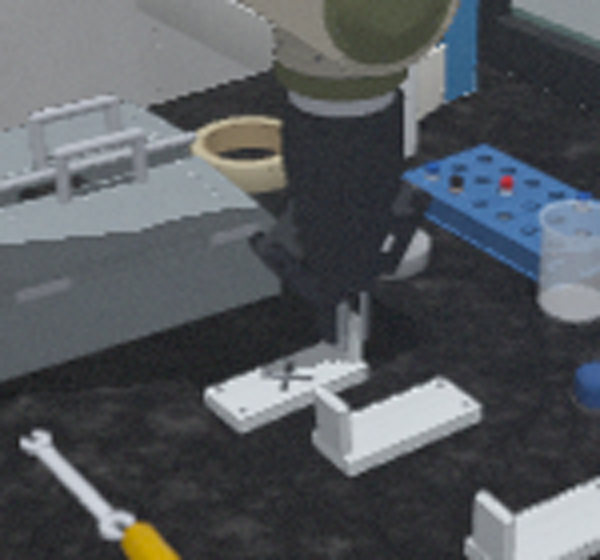

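Plate now lies flat, cross up (≈(290,375) in crop), tab upright at the far end. Next plate 2.

```bash

python3 -m jog '[[0,0,-0.002,0,0,0,0.05],[0,0,0,0,0,0,0.05],[0,0,0,0,0,0,0.05],[0,0,-0.04,0,0,0,0.05],[0,0,-0.048,0,0,0,0.05]]'
python3 -m jog '[[-0.025,-0.0213,0,0,0,0,0.05],[-0.025,-0.0213,0,0,0,0,0.05],[-0.0245,-0.0213,0,0,0,0.047,0.05],[0,0,0,0,0,0,0.05]]'
python3 - <<'E'
from h import *
im=snap('top','t1');m=(im.min(2)>215).astype(np.uint8);m[:160]=0;m[240:]=0;m[:,:300]=0;m[:,440:]=0
n,l,s,c=cv2.connectedComponentsWithStats(m)
im0=cv2.imread('pics/top0.png');m0=(im0.min(2)>215).astype(np.uint8);m0[:160]=0;m0[240:]=0;m0[:,:300]=0;m0[:,440:]=0
n,l0,s0,c0=cv2.connectedComponentsWithStats(m0)
for S in(s,s0): print([r.tolist() for r in S[1:] if r[4]>80])
E
```

```text
time_s: 7.05
eef_pos: [576.8, -2.2, 121.9]
ee_rot: [-0.002, 0.707, 0.707, -0.001]
force: [1.2, -0.7, 1.1]
grip_width: 0.588
grip_force: 0.0
time_s: 7.45
eef_pos: [512.3, -78.8, 122.5]
ee_rot: [-0.0, 0.725, 0.689, -0.0]
force: [0.2, -0.6, 0.8]
grip_width: 0.586
grip_force: 0.0
[]
[[402, 170, 16, 36, 515], [350, 173, 16, 38, 547], [320, 187, 17, 39, 590]]
```

```bash
python3 - <<'E'
import cv2
a=cv2.imread('pics/t1.png');print(a[190,400:420:3].tolist(), a[180:200:5,408].tolist(), a[206,320:336:4].tolist())
m=(a.min(2)>150).astype('uint8');m[:160]=0;m[240:]=0;m[:,:300]=0;m[:,440:]=0
print([r.tolist() for r in cv2.connectedComponentsWithStats(m)[2][1:] if r[4]>60])
E
```

```text
[[130, 143, 149], [109, 120, 125], [189, 203, 210], [188, 203, 209], [188, 203, 210], [186, 202, 208], [87, 118, 117]] [[178, 193, 199], [188, 203, 210], [188, 203, 209], [188, 203, 209]] [[101, 104, 103], [90, 90, 90], [205, 219, 225], [207, 221, 227]]
[[320, 160, 102, 80, 6152]]
```

```bash

python3 -m jog '[[0.002,0,0.04,0,0,0,0.05],[0,0,0.035,0,0,0,0.05],[0,0,0.014,0,0,0,0.05],[0,0,0,0,0,0,0],[0,0,0,0,0,0,0]]'
python3 -m jog '[[0,0,0,0,0,0,0],[0,0,0,0,0,0,0],[0,0,0,0,0,0,0],[0,0,0,0,0,0,0]]'
python3 -m jog '[[0,0,-0.02,0,0,0,0],[0,0,-0.025,0,0,0,0],[0,0,-0.025,0,0,0,0],[0,0,-0.02,0,0,0,0],[0,0,-0.008,0,0,0,0]]'
python3 -m jog '[[0,0,0,0,0,0,0],[0,0,0,0,0,0,0],[0,0,0,0,0,0,0],[0,0,0,0,0,0,0],[0,0,0,0,0,0,0]]'
```

```text
time_s: 8.0
eef_pos: [514.8, -74.5, 34.0]
ee_rot: [0.0, 0.723, 0.691, 0.0]
force: [0.4, 0.0, 0.4]
grip_width: 0.254
grip_force: 0.0
time_s: 8.4
eef_pos: [514.9, -74.9, 34.6]
ee_rot: [0.001, 0.724, 0.69, 0.001]
force: [1.7, 2.6, 6.8]
grip_width: 0.079
grip_force: 42.8
time_s: 8.9
eef_pos: [514.5, -75.1, 133.3]
ee_rot: [0.001, 0.724, 0.69, 0.0]
force: [-0.8, -0.3, -1.1]
grip_width: 0.084
grip_force: 41.7
time_s: 9.4
eef_pos: [513.9, -74.8, 131.0]
ee_rot: [-0.0, 0.724, 0.69, -0.0]
force: [0.1, 0.2, -1.5]
grip_width: 0.084
grip_force: 41.7
```

```bash

python3 -m jog '[[0,0,0.006,0,0,0,0],[0,0,0.005,0,0,0,0],[0,0.0083,0.0002,0,0,0,0],[0,0.0084,0.0002,0,0,0,0],[0,0.0082,0.0016,0,0,0,0]]' >/dev/null
python3 -m jog '[[0,0.0081,0.0017,0,0,0,0],[0,0.0078,0.003,0,0,0,0],[0,0.0078,0.0031,0,0,0,0],[0,0.0071,0.0043,0,0,0,0],[0,0.0071,0.0044,0,0,0,0]]'
python3 -m jog '[[0,0.0063,0.0055,0,0,0,0],[0,0.0062,0.0055,0,0,0,0],[0,0.0053,0.0065,0,0,0,0],[0,0.0052,0.0065,0,0,0,0],[0,0.004,0.0073,0,0,0,0]]' >/dev/null
python3 -m jog '[[0,0.004,0.0073,0,0,0,0],[0,0.0027,0.0078,0,0,0,0],[0,0.0026,0.0079,0,0,0,0],[0,0.0012,0.006,0,0,0,0],[0,0.0012,0.006,0,0,0,0]]'
python3 -m jog '[[0,0,0,0,0,0,0.05],[0,0,0,0,0,0,0.05],[0,0,0,0,0,0,0.05],[0,0,-0.04,0,0,0,0.05],[0,0,-0.046,0,0,0,0.05]]'
```

```text
time_s: 10.4
eef_pos: [582.0, -78.7, 106.1]
ee_rot: [0.007, 0.724, 0.69, 0.005]
force: [12.1, 0.9, 17.0]
grip_width: 0.083
grip_force: 44.4
time_s: 11.4
eef_pos: [615.4, -79.6, 35.1]
ee_rot: [-0.0, 0.724, 0.69, -0.0]
force: [-0.0, -0.7, -0.7]
grip_width: 0.084
grip_force: 41.8
time_s: 11.9
eef_pos: [614.6, -79.4, 121.8]
ee_rot: [-0.001, 0.724, 0.69, -0.001]
force: [0.7, 0.4, 0.1]
grip_width: 0.585
grip_force: 0.0
```

```bash

python3 -m jog '[[-0.0335,-0.0223,0,0,0,0,0.05],[-0.0335,-0.0223,0,0,0,0,0.05],[-0.0335,-0.0223,0,0,0,0,0.05],[-0.0335,-0.0223,0,0,0,0.02,0.05],[0,0,0,0,0,0,0.05]]'
python3 - <<'E'
from h import *
s=snap('side','s4');t=snap('top','t4')
A=cv2.resize(s[190:300,260:420],None,fx=2.5,fy=2.5,interpolation=cv2.INTER_CUBIC);B=cv2.resize(t[150:250,300:440],None,fx=2.8,fy=2.8,interpolation=cv2.INTER_CUBIC)
M=np.zeros((290,800,3),np.uint8);M[:275,:400]=A;M[:280,400:792]=B;cv2.imwrite('pics/c4.png',M[:,:,::-1])
E
```

```text
time_s: 12.4
eef_pos: [518.1, -212.6, 122.3]
ee_rot: [0.0, 0.732, 0.681, -0.0]
force: [0.1, 0.4, -0.7]
grip_width: 0.585
grip_force: 0.0
```

View pics/c4.png

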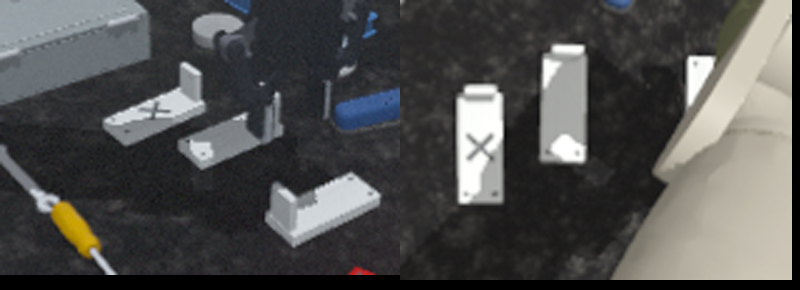

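Cross plate flat at crop (155,110)/(480,148), second plate flat and plain at (230,135)/(563,100). Third plate undisturbed; turning it.

```bash

python3 -m jog '[[0.001,0,0.04,0,0,0,0.05],[0,0,0.035,0,0,0,0.05],[0,0,0.014,0,0,0,0.05],[0,0,0,0,0,0,0],[0,0,0,0,0,0,0]]'
python3 -m jog '[[0,0,0,0,0,0,0],[0,0,0,0,0,0,0],[0,0,0,0,0,0,0],[0,0,0,0,0,0,0]]'
python3 -m jog '[[0,0,-0.02,0,0,0,0],[0,0,-0.025,0,0,0,0],[0,0,-0.025,0,0,0,0],[0,0,-0.02,0,0,0,0],[0,0,-0.008,0,0,0,0]]'
python3 -m jog '[[0,0,0,0,0,0,0],[0,0,0,0,0,0,0],[0,0,0,0,0,0,0],[0,0,0,0,0,0,0],[0,0,0,0,0,0,0]]'
```

```text
time_s: 13.0
eef_pos: [521.1, -208.3, 34.0]
ee_rot: [0.001, 0.73, 0.683, 0.0]
force: [-1.1, 0.0, 0.1]
grip_width: 0.255
grip_force: 0.0
time_s: 13.4
eef_pos: [520.9, -208.6, 34.5]
ee_rot: [0.001, 0.73, 0.683, 0.0]
force: [-1.1, 2.2, 6.1]
grip_width: 0.088
grip_force: 42.3
time_s: 13.9
eef_pos: [520.8, -208.7, 133.2]
ee_rot: [0.002, 0.73, 0.683, 0.0]
force: [-0.5, -0.4, -1.7]
grip_width: 0.085
grip_force: 41.1
time_s: 14.4
eef_pos: [520.0, -208.2, 130.2]
ee_rot: [-0.0, 0.73, 0.683, -0.0]
force: [0.1, -0.8, -1.7]
grip_width: 0.083
grip_force: 41.1
```

```bash

python3 -m jog '[[0,0,0.006,0,0,0,0],[0,0,0.004,0,0,0,0],[0,0.0083,0.0002,0,0,0,0],[0,0.0084,0.0002,0,0,0,0],[0,0.0082,0.0016,0,0,0,0]]' >/dev/null
python3 -m jog '[[0,0.0081,0.0017,0,0,0,0],[0,0.0078,0.003,0,0,0,0],[0,0.0078,0.0031,0,0,0,0],[0,0.0071,0.0043,0,0,0,0],[0,0.0071,0.0044,0,0,0,0]]'
python3 -m jog '[[0,0.0063,0.0055,0,0,0,0],[0,0.0062,0.0055,0,0,0,0],[0,0.0053,0.0065,0,0,0,0],[0,0.0052,0.0065,0,0,0,0],[0,0.004,0.0073,0,0,0,0]]' >/dev/null
python3 -m jog '[[0,0.004,0.0073,0,0,0,0],[0,0.0027,0.0078,0,0,0,0],[0,0.0026,0.0079,0,0,0,0],[0,0.0012,0.006,0,0,0,0],[0,0.0012,0.006,0,0,0,0]]'
python3 -m jog '[[0,0,0,0,0,0,0.05],[0,0,0,0,0,0,0.05],[0,0,0,0,0,0,0.05],[0,0,-0.04,0,0,0,0.05],[0,0,-0.046,0,0,0,0.05]]'
python3 -m jog '[[0,0,-0.045,0,0,0,0.03],[0,0,-0.035,0,0,0,0.03],[0.046,-0.0124,0,0,0,0,0.03],[0.046,-0.0124,0,0,0,0,0.03],[0.046,-0.0124,0,0,0,0,0.03]]'
python3 -m jog '[[0.046,-0.0124,0,0,0,0,0.03],[0.046,-0.0124,0,0,0,0,0.03],[0.046,-0.0124,0,0,0,0,0.03],[0.046,-0.0124,0,0,0,0,0.03],[0.046,-0.0124,0,0,0,0,0.03]]'>/dev/null
python3 -m jog '[[0.046,-0.0124,0,0,0,0,0.03],[0.046,-0.0124,0,0,0,0,0.03],[0,0,0,0,0,-0.14,0.03],[0,0,0,0,0,-0.14,0.03],[0,0,0,0,0,-0.14,0.03]]'>/dev/null
python3 -m jog '[[0,0,0,0,0,-0.14,0.03],[0,0,0,0,0,-0.14,0.03],[0,0,0,0,0,-0.14,0.03],[0,0,0,0,0,-0.14,0.03],[0,0,0,0,0,-0.14,0.03]]'>/dev/null
python3 -m jog '[[0,0,0,0,0,-0.14,0.03],[0,0,0,0,0,-0.14,0.03],[0,0,0,0,0,-0.14,0.03],[0,0,0,0,0,0,0.03]]'
python3 - <<'E'
from h import *
s=sense();print(R.from_quat(np.roll(s['ee_rot'],-1)).as_matrix().round(3).tolist())
snap('top','t5');snap('side','s5')
E
```

```text
time_s: 15.4
eef_pos: [587.6, -213.6, 106.6]
ee_rot: [0.007, 0.731, 0.683, 0.004]
force: [12.1, 1.0, 17.4]
grip_width: 0.081
grip_force: 43.7
time_s: 16.4
eef_pos: [621.4, -215.1, 35.3]
ee_rot: [-0.0, 0.73, 0.683, -0.0]
force: [-0.8, -0.4, -1.3]
grip_width: 0.084
grip_force: 41.2
time_s: 16.9
eef_pos: [620.6, -214.7, 121.9]
ee_rot: [-0.001, 0.73, 0.683, -0.0]
force: [0.9, -0.1, 0.2]
grip_width: 0.586
grip_force: 0.0
time_s: 17.4
eef_pos: [592.9, -73.5, 202.6]
ee_rot: [0.001, 0.731, 0.683, 0.0]
force: [0.9, 0.8, -0.5]
grip_width: 0.353
grip_force: 0.0
time_s: 19.3
eef_pos: [528.5, 252.2, 202.4]
ee_rot: [0.0, 0.048, 0.999, 0.0]
force: [-0.3, -0.4, 0.6]
grip_width: 0.354
grip_force: 0.0
[[-0.995, 0.096, 0.001], [0.096, 0.995, 0.0], [-0.001, 0.0, -1.0]]
```

```bash

python3 -m jog '[[0,0,0.045,0,0,0,0.03],[0,0,0.035,0,0,0,0.03],[0,0,0.02,0,0,0,0.03],[0,0,0,0,0,0,0],[0,0,0,0,0,0,0]]' 20
python3 -m jog '[[0,0,0,0,0,0,0],[0,0,0,0,0,0,0],[0,0,0,0,0,0,0]]'
python3 - <<'E'
from h import *
a=np.linspace(.1,1.75,16);y=-(100.5*np.cos(a)-44*np.sin(a));z=44*np.cos(a)+100.5*np.sin(a)
print(np.c_[np.diff(y),-np.diff(z)].round(1).tolist())
s=snap('side','s6');cv2.imwrite('pics/c6.png',cv2.resize(s[120:240,200:340],None,fx=4,fy=4,interpolation=cv2.INTER_CUBIC)[:,:,::-1])
E
```

```text
time_s: 19.9
eef_pos: [527.8, 254.6, 101.4]
ee_rot: [-0.001, 0.05, 0.999, 0.002]
force: [-0.4, 15.3, -14.0]
grip_width: 0.102
grip_force: 22.7
time_s: 20.2
eef_pos: [527.8, 254.8, 101.9]
ee_rot: [-0.0, 0.05, 0.999, 0.002]
force: [1.0, 16.3, -15.0]
grip_width: 0.106
grip_force: 22.7
[[6.5, -10.2], [7.6, -9.4], [8.5, -8.5], [9.4, -7.5], [10.2, -6.4], [10.8, -5.3], [11.4, -4.1], [11.7, -2.8], [12.0, -1.5], [12.1, -0.2], [12.0, 1.2], [11.8, 2.5], [11.5, 3.8], [11.0, 5.0], [10.4, 6.2]]
```

View pics/c6.png

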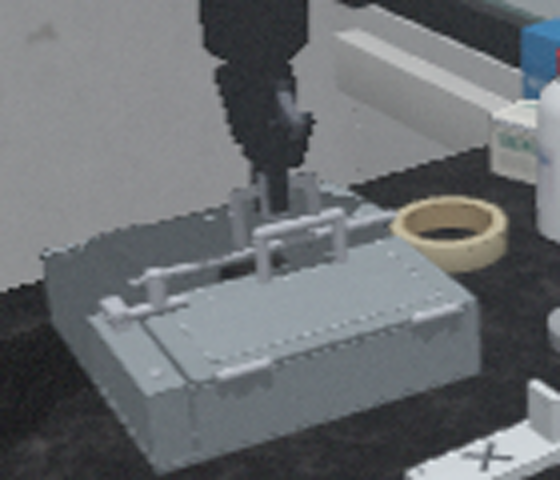

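The bar is between the pads. I swing the active leaf open.

```bash

python3 -m jog '[[0,0.0085,-0.012,0,0,0,0],[0,0.0076,-0.0094,0,0,0,0],[0,0.0085,-0.0085,0,0,0,0],[0,0.0094,-0.0075,0,0,0,0],[0,0.0102,-0.0064,0,0,0,0]]'
python3 -m jog '[[0,0.0108,-0.0053,0,0,0,0],[0,0.0114,-0.0041,0,0,0,0],[0,0.0117,-0.0028,0,0,0,0],[0,0.012,-0.0015,0,0,0,0],[0,0.0121,-0.0002,0,0,0,0]]'
python3 -m jog '[[0,0.012,0.0012,0,0,0,0],[0,0.0118,0.0025,0,0,0,0],[0,0.0115,0.0038,0,0,0,0],[0,0.011,0.005,0,0,0,0],[0,0.0104,0.0062,0,0,0,0]]'
python3 -m jog '[[0,0,0,0,0,0,0],[0,0,0,0,0,0,0]]'
python3 - <<'E'
from h import *
snap('top','t7');s=snap('side','s7');cv2.imwrite('pics/c7.png',cv2.resize(s[100:240,180:340],None,fx=4,fy=4,interpolation=cv2.INTER_CUBIC)[:,:,::-1])
E
```

```text
time_s: 20.75
eef_pos: [532.1, 297.1, 145.7]
ee_rot: [-0.001, 0.05, 0.999, 0.0]
force: [1.5, 3.5, -15.1]
grip_width: 0.105
grip_force: 21.3
time_s: 21.25
eef_pos: [538.2, 354.5, 161.2]
ee_rot: [-0.0, 0.049, 0.999, -0.0]
force: [-6.6, -3.1, -0.6]
grip_width: 0.101
grip_force: 21.4
time_s: 21.75
eef_pos: [544.5, 411.4, 143.5]
ee_rot: [0.002, 0.049, 0.999, 0.001]
force: [-5.2, -0.5, 14.4]
grip_width: 0.104
grip_force: 37.9
time_s: 21.95
eef_pos: [544.5, 411.3, 143.7]
ee_rot: [0.002, 0.049, 0.999, 0.001]
force: [-5.3, 0.0, 6.7]
grip_width: 0.098
grip_force: 37.4
```

View pics/c7.png

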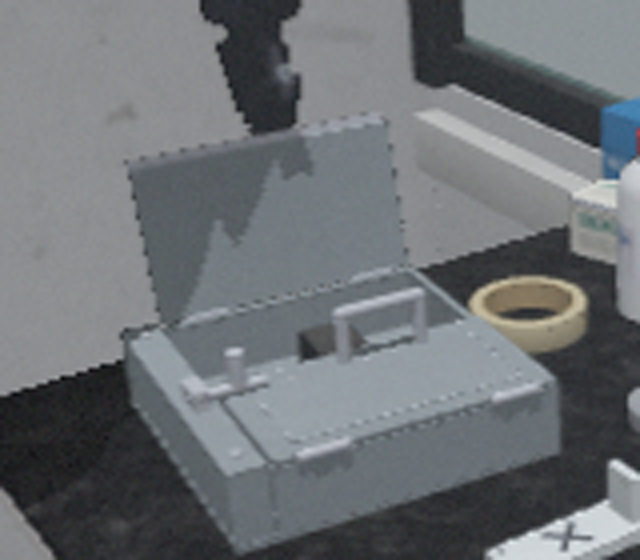

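```bash

python3 -m jog '[[0,0,0,0,0,0,0.02],[0,0,0,0,0,0,0.02],[0,0,-0.03,0,0,0,0.02],[0,0,-0.04,0,0,0,0.03],[0,0,-0.03,0,0,0,0.04]]'
python3 -m jog '[[0.0215,-0.0409,0,0,0,0,0.04],[0.0215,-0.0409,0,0,0,0,0.04],[0.0215,-0.0409,0,0,0,0,0.04],[0.0215,-0.0409,0,0,0,0,0.04],[0.0215,-0.0409,0,0,0,0,0.04]]'
python3 -m jog '[[0,0,0.04,0,0,0,0.04],[0,0,0.03,0,0,0,0.04],[0,0,0,0,0,0,0.04]]'
python3 - <<'E'
from h import *
t=snap('top','t8');s=snap('side','s8')
A=cv2.resize(t[150:270,165:295],None,fx=3,fy=3,interpolation=cv2.INTER_CUBIC);B=cv2.resize(s[110:240,190:320],None,fx=3,fy=3,interpolation=cv2.INTER_CUBIC)
M=np.zeros((390,800,3),np.uint8);M[:360,:390]=A;M[:390,400:790]=B;cv2.imwrite('pics/c8.png',M[:,:,::-1])
E
```

```text
time_s: 22.55
eef_pos: [544.9, 410.9, 245.7]
ee_rot: [0.003, 0.049, 0.999, 0.001]
force: [-0.3, 0.2, 0.2]
grip_width: 0.467
grip_force: 0.0
time_s: 23.05
eef_pos: [416.9, 216.2, 242.8]
ee_rot: [0.003, 0.049, 0.999, 0.0]
force: [0.9, -1.4, 0.4]
grip_width: 0.468
grip_force: 0.0
time_s: 23.35
eef_pos: [416.7, 217.0, 169.9]
ee_rot: [-0.001, 0.049, 0.999, -0.0]
force: [0.6, 0.1, 0.8]
grip_width: 0.468
grip_force: 0.0
```

View pics/c8.png

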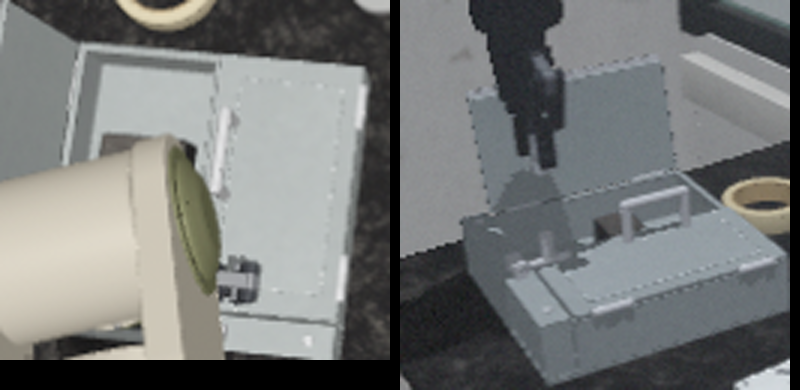

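The gripper stands over the knob (crop (548,240)); I descend, grip it and draw the bolt.

```bash

python3 -m jog '[[0,0,0.04,0,0,0,0.04],[0,0,0.033,0,0,0,0.04],[0,0,0.015,0,0,0,0.04],[0,0,0,0,0,0,0],[0,0,0,0,0,0,0]]' 30
python3 -m jog '[[0,0,0,0,0,0,0],[0,0,0,0,0,0,0],[0,0,0,0,0,0,0]]'
python3 -m jog '[[-0.007,0,0,0,0,0,0],[-0.007,0,0,0,0,0,0],[-0.007,0,0,0,0,0,0],[-0.007,0,0,0,0,0,0],[-0.005,0,0,0,0,0,0]]'
python3 -m jog '[[0,0,0,0,0,0,0],[0,0,0,0,0,0,0]]'
```

```text
time_s: 23.95
eef_pos: [418.6, 218.1, 84.9]
ee_rot: [0.002, 0.049, 0.999, 0.001]
force: [0.4, 17.9, 1.6]
grip_width: 0.137
grip_force: 21.8
time_s: 24.25
eef_pos: [418.6, 218.4, 85.1]
ee_rot: [0.002, 0.049, 0.999, 0.001]
force: [0.8, 5.0, -2.0]
grip_width: 0.138
grip_force: 29.2
time_s: 24.75
eef_pos: [448.9, 215.4, 84.5]
ee_rot: [-0.002, 0.049, 0.999, 0.001]
force: [-23.0, 9.4, 13.8]
grip_width: 0.137
grip_force: 30.7
time_s: 24.95
eef_pos: [448.6, 215.4, 84.7]
ee_rot: [-0.001, 0.049, 0.999, 0.001]
force: [-12.0, 7.0, 6.1]
grip_width: 0.135
grip_force: 30.0
```

```bash

python3 -m jog '[[0,0,0,0,0,0,0.03],[0,0,0,0,0,0,0.03],[0,0,-0.035,0,0,0,0.03],[0,0,-0.03,0,0,0,0.03]]'
python3 -m jog '[[-0.025,0,0,0,0,0,0.03],[-0.025,0.001,0,0,0,0,0.03],[-0.0247,0,0,0,0,0,0.03],[0,0,0,0,0,0,0.03]]'
python3 -m jog '[[0,0,0.033,0,0,0,0.03],[0,0,0.025,0,0,0,0.03],[0,0,0,0,0,0,0],[0,0,0,0,0,0,0],[0,0,0,0,0,0,0]]' 20
python3 -m jog '[[0,0,0,0,0,0,0],[0,0,0,0,0,0,0]]'
python3 - <<'E'
from h import *
a=np.linspace(0,1.75,17);y=(100.5*np.cos(a)-44*np.sin(a));z=44*np.cos(a)+100.5*np.sin(a)
print(np.c_[np.diff(y),-np.diff(z)].round(1).tolist())
s=snap('side','s9');cv2.imwrite('pics/c9.png',cv2.resize(s[120:240,200:320],None,fx=4,fy=4,interpolation=cv2.INTER_CUBIC)[:,:,::-1])
E
```

```text
time_s: 25.35
eef_pos: [450.4, 214.0, 149.9]
ee_rot: [0.001, 0.049, 0.999, 0.0]
force: [0.5, 0.4, -0.1]
grip_width: 0.351
grip_force: 0.0
time_s: 25.75
eef_pos: [527.0, 207.1, 148.9]
ee_rot: [0.002, 0.05, 0.999, 0.0]
force: [-0.1, 0.4, 0.5]
grip_width: 0.35
grip_force: 0.0
time_s: 26.25
eef_pos: [523.1, 209.1, 91.2]
ee_rot: [-0.001, 0.049, 0.999, 0.001]
force: [-6.5, 5.7, -1.6]
grip_width: 0.106
grip_force: 21.6
time_s: 26.45
eef_pos: [523.1, 209.0, 91.4]
ee_rot: [-0.001, 0.049, 0.999, 0.001]
force: [-6.7, 6.1, -1.6]
grip_width: 0.106
grip_force: 21.6
[[-5.4, -10.7], [-6.5, -10.1], [-7.6, -9.3], [-8.6, -8.4], [-9.4, -7.4], [-10.2, -6.3], [-10.8, -5.2], [-11.3, -4.0], [-11.7, -2.7], [-11.9, -1.4], [-12.0, -0.1], [-11.9, 1.2], [-11.7, 2.5], [-11.4, 3.8], [-10.9, 5.0], [-10.3, 6.1]]
```

View pics/c9.png

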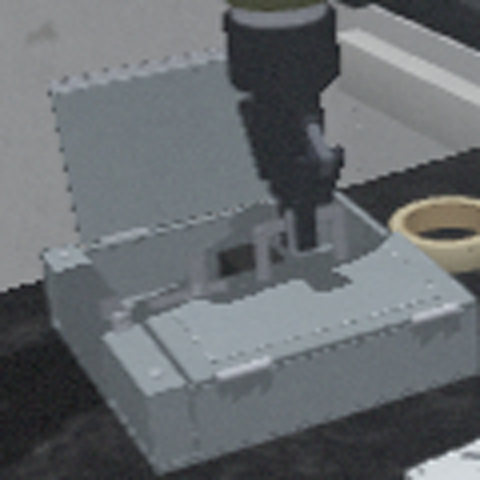

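The passive bar is held (≈(300,235)) and the knob has shifted to (200,265). I lift the leaf.

```bash

python3 -m jog '[[0,-0.0054,-0.0107,0,0,0,0],[0,-0.0065,-0.0101,0,0,0,0],[0,-0.0076,-0.0093,0,0,0,0],[0,-0.0086,-0.0084,0,0,0,0],[0,-0.0094,-0.0074,0,0,0,0]]'
python3 -m jog '[[0,-0.0102,-0.0063,0,0,0,0],[0,-0.0108,-0.0052,0,0,0,0],[0,-0.0113,-0.004,0,0,0,0],[0,-0.0117,-0.0027,0,0,0,0],[0,-0.0119,-0.0014,0,0,0,0]]'
python3 -m jog '[[0,-0.012,-0.0001,0,0,0,0],[0,-0.0119,0.0012,0,0,0,0],[0,-0.0117,0.0025,0,0,0,0],[0,-0.0114,0.0038,0,0,0,0],[0,-0.0109,0.005,0,0,0,0]]'
python3 -m jog '[[0,-0.0103,0.0061,0,0,0,0],[0,0,0,0,0,0,0],[0,0,0,0,0,0,0]]'
```

```text
time_s: 27.0
eef_pos: [519.3, 171.4, 137.7]
ee_rot: [-0.001, 0.049, 0.999, 0.001]
force: [-7.4, 5.4, -1.5]
grip_width: 0.11
grip_force: 20.6
time_s: 27.5
eef_pos: [514.3, 115.5, 157.8]
ee_rot: [0.0, 0.049, 0.999, 0.001]
force: [-6.5, 4.2, 3.5]
grip_width: 0.109
grip_force: 20.4
time_s: 28.0
eef_pos: [509.2, 57.3, 145.1]
ee_rot: [0.001, 0.049, 0.999, 0.0]
force: [-4.2, 3.0, 0.6]
grip_width: 0.107
grip_force: 19.8
time_s: 28.3
eef_pos: [508.2, 46.3, 138.4]
ee_rot: [0.0, 0.049, 0.999, -0.001]
force: [-6.7, -4.0, 4.3]
grip_width: 0.11
grip_force: 20.1
```

```bash

python3 -m jog '[[0,0,0,0,0,0,0.02],[0,0,0,0,0,0,0.02],[0,0,-0.04,0,0,0,0.02],[0,0,-0.04,0,0,0,0.03],[0,0,-0.04,0,0,0.147,0.04]]'
python3 -m jog '[[0,0,0,0,0,0.147,0.05],[0,0,0,0,0,0.147,0.05],[0,0,0,0,0,0.147,0.05],[0,0,0,0,0,0.147,0.05],[0,0,0,0,0,0.147,0.05]]' >/dev/null
python3 -m jog '[[0,0,0,0,0,0.147,0.05],[0,0,0,0,0,0.147,0.05],[0,0,0,0,0,0.147,0.05],[0,0,0,0,0,0.147,0.05]]'
python3 - <<'E'
from h import *
t=snap('top','t10');s=snap('side','s10')
A=cv2.resize(t[145:275,165:425],None,fx=3,fy=3,interpolation=cv2.INTER_CUBIC)
B=cv2.resize(s[100:295,200:420],None,fx=1.0,fy=1.0)
M=np.zeros((590,790,3),np.uint8);M[:390,:780]=A;M[392:587,0:220]=B;
C=cv2.resize(s[200:290,280:420],None,fx=2.1,fy=2.1,interpolation=cv2.INTER_CUBIC);M[392:392+C.shape[0],240:240+C.shape[1]]=C;cv2.imwrite('pics/c10.png',M[:,:,::-1])
E
```

```text
time_s: 28.8
eef_pos: [508.5, 47.3, 259.1]
ee_rot: [0.001, 0.123, 0.992, 0.0]
force: [1.2, 1.0, -0.1]
grip_width: 0.466
grip_force: 0.0
time_s: 29.7
eef_pos: [508.8, 47.2, 257.5]
ee_rot: [0.0, 0.708, 0.706, 0.001]
force: [-0.0, -0.5, 0.5]
grip_width: 0.586
grip_force: 0.0
```

View pics/c10.png

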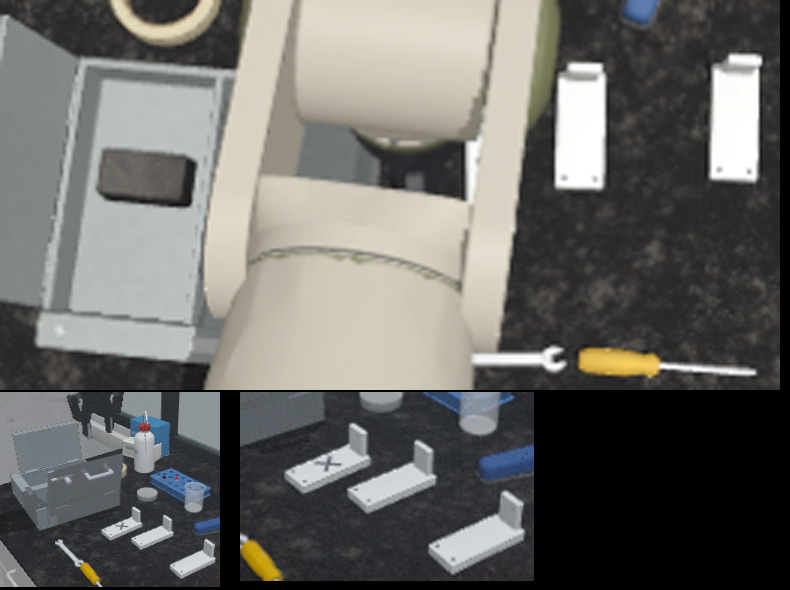

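All three plates lie undersides up, cross at (327,463), tabs upright; both leaves stand open, the adapter in the +y compartment. Check the cross plate's tab position.

```bash
python3 - <<'E'
from h import *
P=[(577,-2.4,46),(577,-16.4,46),(577,11.6,46),(481,-22,12),(481,17.6,12)]
q=proj('side',P);print(q.round(1).tolist(),((q-[280,200])*2.1+[240,392]).round(0).tolist())
E
```

```text
[[335.6, 216.9], [339.0, 219.2], [332.3, 214.6], [309.5, 244.7], [300.6, 237.4]] [[357.0, 427.0], [364.0, 432.0], [350.0, 423.0], [302.0, 486.0], [283.0, 471.0]]
```

```bash

python3 -m jog '[[-0.018,0.023,0,0,0,0,0.04],[-0.018,0.023,0,0,0,0,0.04],[-0.019,0.022,0,0,0,0,0.04],[0,0,0.04,0,0,0,0.04],[0,0,0.045,0,0,0,0.04]]' 
python3 -m jog '[[0,0,0.045,0,0,0,0.04],[0,0,0.04,0,0,0,0.04],[0,0,0.03,0,0,0,0.04],[0,0,0.018,0,0,0,0.04],[0,0,0.005,0,0,0,0.04]]'
python3 -m jog '[[0,0,0,0,0,0,0],[0,0,0,0,0,0,0],[0,0,0,0,0,0,0],[0,0,0,0,0,0,0],[0,0,0,0,0,0,0]]' 40
```

```text
time_s: 30.3
eef_pos: [577.9, -8.4, 172.0]
ee_rot: [0.002, 0.705, 0.71, 0.001]
force: [0.1, -0.6, -0.5]
grip_width: 0.469
grip_force: 0.0
time_s: 30.8
eef_pos: [575.9, -7.5, 32.1]
ee_rot: [-0.001, 0.705, 0.709, -0.001]
force: [-0.1, 0.6, 1.3]
grip_width: 0.47
grip_force: 0.0
time_s: 31.3
eef_pos: [577.6, -8.0, 35.3]
ee_rot: [0.001, 0.706, 0.708, 0.001]
force: [0.3, 0.2, 5.8]
grip_width: 0.085
grip_force: 42.9
```

```bash

python3 -m jog '[[0,0,-0.02,0,0,0,0],[0,0,-0.025,0,0,0,0],[0,0,-0.025,0,0,0,0],[0,0,-0.025,0,0,0,0],[0,0,-0.025,0,0,0,0]]'
python3 -m jog '[[0,0,-0.035,0,0,0,0],[0,0,-0.035,0,0,0,0],[0,0,-0.035,0,0,0,0],[0,0,-0.035,0,0,0,0],[0,0,-0.03,0,0,0,0]]'
python3 -m jog '[[0.022,-0.016,0,0,0,0,0],[0.03,-0.022,0,0,0,0,0],[0.035,-0.0256,0,0,0,0,0],[0.035,-0.0256,0,0,0,0,0],[0.032,-0.0236,0,0,0,0,0]]'
python3 -m jog '[[0.0254,-0.0188,0,0,0,0.097,0],[0,0,0,0,0,0,0],[0,0,0,0,0,0,0],[0,0,0,0,0,0,0],[0,0,0,0,0,0,0]]'
python3 - <<'E'
from h import *
t=snap('top','t11');s=snap('side','s11')
A=cv2.resize(t[130:270,165:305],None,fx=2.8,fy=2.8,interpolation=cv2.INTER_CUBIC);B=cv2.resize(s[70:240,190:330],None,fx=2.8,fy=2.8,interpolation=cv2.INTER_CUBIC)
M=np.zeros((480,800,3),np.uint8);M[:392,:392]=A;M[:476,400:792]=B;cv2.imwrite('pics/c11.png',M[:,:,::-1])
E
```

```text
time_s: 31.8
eef_pos: [576.5, -7.8, 155.1]
ee_rot: [0.0, 0.706, 0.708, -0.0]
force: [0.1, 0.0, -1.6]
grip_width: 0.082
grip_force: 41.9
time_s: 32.3
eef_pos: [576.4, -7.8, 326.1]
ee_rot: [0.001, 0.706, 0.708, 0.0]
force: [0.6, -0.1, -0.6]
grip_width: 0.082
grip_force: 41.9
time_s: 32.8
eef_pos: [461.8, 147.1, 324.0]
ee_rot: [-0.0, 0.706, 0.708, -0.0]
force: [0.8, 0.6, -1.0]
grip_width: 0.081
grip_force: 41.9
time_s: 33.3
eef_pos: [445.0, 170.4, 323.7]
ee_rot: [-0.0, 0.74, 0.673, -0.0]
force: [0.3, 0.3, -1.9]
grip_width: 0.085
grip_force: 41.9
```

View pics/c11.png

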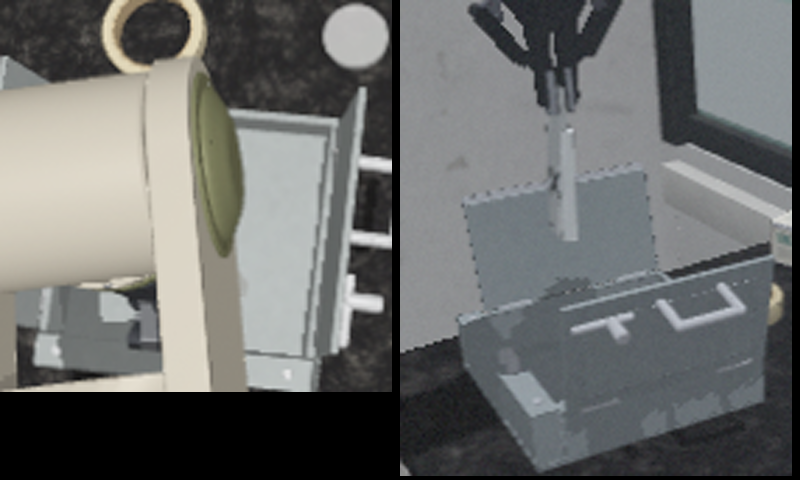

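Plate hangs plumb (crop (563,190)) between the open leaves, above the empty compartment. I lower it and lay it over.

```bash

python3 -m jog '[[0,0,0.03,0,0,0,0],[0,0,0.04,0,0,0,0],[0,0,0.04,0,0,0,0],[0,0,0.04,0,0,0,0],[0,0,0.033,0,0,0,0]]'
python3 -m jog '[[0,0,0,0,0,0,0],[0,0,0,0,0,0,0],[0,0,0,0,0,0,0]]'
python3 -m jog '[[0,0,0.008,0,0,0,0],[0,0,0.005,0,0,0,0],[0,0.0083,0.0002,0,0,0,0],[0,0.0084,0.0002,0,0,0,0],[0,0.0082,0.0016,0,0,0,0]]'
python3 -m jog '[[0,0.0081,0.0017,0,0,0,0],[0,0.0078,0.003,0,0,0,0],[0,0.0078,0.0031,0,0,0,0],[0,0.0071,0.0043,0,0,0,0],[0,0.0071,0.0044,0,0,0,0]]'
python3 -m jog '[[0,0.0063,0.0055,0,0,0,0],[0,0.0062,0.0055,0,0,0,0],[0,0.0053,0.0065,0,0,0,0],[0,0.0052,0.0065,0,0,0,0],[0,0.004,0.0073,0,0,0,0]]' >/dev/null
python3 -m jog '[[0,0.004,0.0073,0,0,0,0],[0,0.0027,0.0078,0,0,0,0],[0,0.0026,0.0079,0,0,0,0],[0,0.0012,0.0066,0,0,0,0],[0,0.0012,0.0066,0,0,0,0]]'
python3 - <<'E'
from h import *
t=snap('top','t12');s=snap('side','s12')
A=cv2.resize(t[130:270,165:305],None,fx=2.8,fy=2.8,interpolation=cv2.INTER_CUBIC);B=cv2.resize(s[70:240,190:330],None,fx=2.8,fy=2.8,interpolation=cv2.INTER_CUBIC)
M=np.zeros((480,800,3),np.uint8);M[:392,:392]=A;M[:476,400:792]=B;cv2.imwrite('pics/c12.png',M[:,:,::-1])
E
```

```text
time_s: 33.9
eef_pos: [444.2, 170.7, 138.9]
ee_rot: [-0.0, 0.74, 0.673, -0.001]
force: [1.1, -0.3, -1.9]
grip_width: 0.082
grip_force: 41.8
time_s: 34.2
eef_pos: [445.7, 171.2, 142.8]
ee_rot: [0.001, 0.74, 0.673, 0.001]
force: [0.4, -0.1, -0.1]
grip_width: 0.082
grip_force: 41.8
time_s: 34.7
eef_pos: [471.5, 168.9, 127.8]
ee_rot: [0.002, 0.74, 0.673, 0.002]
force: [2.1, -0.8, 8.6]
grip_width: 0.084
grip_force: 43.4
time_s: 35.2
eef_pos: [508.3, 165.2, 109.7]
ee_rot: [0.001, 0.74, 0.673, 0.001]
force: [3.2, -0.4, 3.0]
grip_width: 0.086
grip_force: 42.7
time_s: 36.2
eef_pos: [545.6, 161.7, 41.3]
ee_rot: [-0.0, 0.74, 0.673, -0.0]
force: [0.1, 1.0, -0.8]
grip_width: 0.083
grip_force: 42.1
```

```bash

python3 -m jog '[[0,0,0,0,0,0,0.03],[0,0,0,0,0,0,0.03],[0,0,-0.03,0,0,0,0.03],[0,0,-0.045,0,0,0,0.03],[0,0,-0.045,0,0,0,0.03]]'
python3 -m jog '[[0,0,-0.045,0,0,0,0.02],[0,0,-0.045,0,0,0,0.02],[-0.0395,-0.0088,0,0,0,0,0.02],[-0.0395,-0.0088,0,0,0,0,0.02],[-0.0395,-0.0088,0,0,0,0,0.02]]'
python3 -m jog '[[0,0,0,0,0,-0.1424,0.02],[0,0,0,0,0,-0.1424,0.02],[0,0,0,0,0,-0.1424,0.02],[0,0,0,0,0,-0.1424,0.02],[0,0,0,0,0,-0.1424,0.02]]' >/dev/null
python3 -m jog '[[0,0,0,0,0,-0.1424,0.02],[0,0,0,0,0,-0.1424,0.02],[0,0,0,0,0,-0.1424,0.02],[0,0,0,0,0,-0.1424,0.02],[0,0,0,0,0,-0.1424,0.02]]' >/dev/null
python3 -m jog '[[0,0,0,0,0,-0.1424,0.02],[0,0,0,0,0,0,0.02]]'
python3 - <<'E'
from h import *
t=snap('top','t13');s=snap('side','s13')
A=cv2.resize(t[130:270,165:305],None,fx=2.8,fy=2.8,interpolation=cv2.INTER_CUBIC);B=cv2.resize(s[70:240,190:330],None,fx=2.8,fy=2.8,interpolation=cv2.INTER_CUBIC)
M=np.zeros((480,800,3),np.uint8);M[:392,:392]=A;M[:476,400:792]=B;cv2.imwrite('pics/c13.png',M[:,:,::-1])
E
```

```text
time_s: 36.8
eef_pos: [545.2, 161.6, 163.2]
ee_rot: [-0.0, 0.74, 0.673, -0.0]
force: [0.5, -0.1, 0.2]
grip_width: 0.351
grip_force: 0.0
time_s: 37.3
eef_pos: [507.5, 45.1, 252.2]
ee_rot: [0.0, 0.739, 0.673, 0.0]
force: [0.4, -0.4, -0.3]
grip_width: 0.237
grip_force: 0.0
time_s: 38.5
eef_pos: [508.1, 46.1, 252.0]
ee_rot: [0.0, 0.049, 0.999, -0.0]
force: [-0.5, -0.3, 0.1]
grip_width: 0.227
grip_force: 0.0
```

View pics/c13.png

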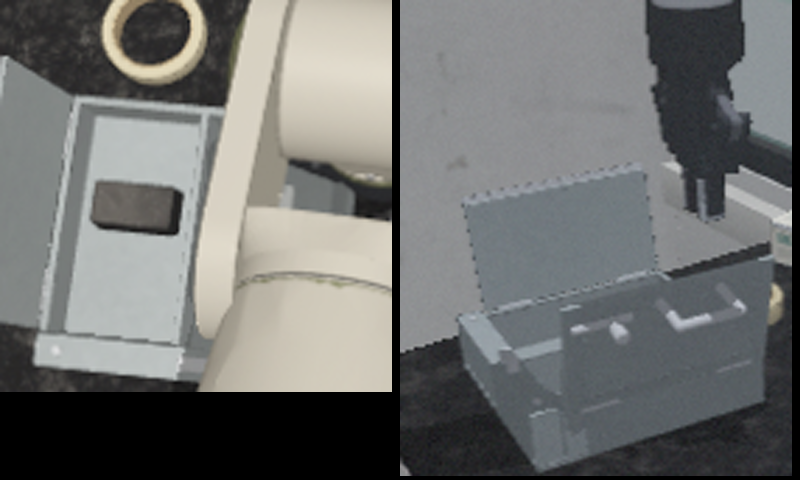

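I've used all my picture views, so I check the compartment by numbers. I swing the arm aside and measure the plate in the top image.

```bash

python3 -m jog '[[0,-0.045,0,0,0,0,0.02],[0,-0.045,0,0,0,0,0.02],[0,-0.045,0,0,0,0,0.02],[0,-0.045,0,0,0,0,0.02],[0,0,0,0,0,0,0.02]]'
python3 - <<'E'
from h import *
t=snap('top','t14');s=snap('side','s14')
def W(xc,yc,z): return (495.5+.9953*xc+.0968*yc,231-.0968*xc+.9953*yc,z)
print('exp plate corners',proj('top',[W(x,y,18) for x,y in((-38,-38.5),(-38,-78.5),(62,-78.5),(62,-38.5))]).round(1).tolist(),'tabtop',proj('top',[W(57.5,-58.5,52)]).round(1).tolist())
g=t.min(2);m=(g>205).astype(np.uint8)
n,l,S,c=cv2.connectedComponentsWithStats(m)
for i in range(1,n):
    if S[i,4]>60 and 170<c[i][0]<440 and 150<c[i][1]<260:
        k=np.argwhere(l==i)[:,::-1].astype(np.float32);print(S[i].tolist(),c[i].round(1),[np.round(v,1) for v in cv2.minAreaRect(k)])
print('gray rows along cab',[int(g[int(v),int(u)]) for u,v in proj('top',[W(x,-58.5,18) for x in range(-85,110,8)])])
print('across y',[int(g[int(v),int(u)]) for u,v in proj('top',[W(30,y,18) for y in range(-108,0,6)])])
E
```

```text
time_s: 39.1
eef_pos: [489.9, -137.3, 251.7]
ee_rot: [-0.0, 0.053, 0.999, -0.001]
force: [0.6, 1.4, 0.1]
grip_width: 0.232
grip_force: 0.0
exp plate corners [[249.1, 233.2], [265.0, 234.7], [269.4, 195.5], [253.8, 194.1]] tabtop [[259.4, 193.9]]
[411, 152, 57, 34, 457] [439.6 168. ] [array([439.4, 167.6]), array([60.5,  8. ]), np.float64(27.7)]
[351, 166, 16, 26, 315] [359.  178.7] [array([358.5, 178.5]), array([25., 15.]), np.float64(90.0)]
[293, 187, 17, 23, 84] [304.6 194.4] [array([305. , 194.8]), array([25.6, 12.8]), np.float64(59.4)]
[249, 196, 21, 40, 557] [259.3 216. ] [array([259.3, 215. ]), array([16.3, 39.8]), np.float64(6.7)]
[368, 202, 14, 12, 102] [374.2 207.5] [array([374.2, 207.6]), array([11.6,  8.9]), np.float64(26.6)]
[287, 228, 11, 24, 65] [290.4 238.7] [array([292.2, 239.9]), array([ 9.3, 23.2]), np.float64(5.7)]
gray rows along cab [188, 188, 190, 190, 190, 190, 255, 254, 254, 254, 253, 214, 136, 251, 252, 251, 252, 237, 255, 186, 187, 186, 187, 187, 170]
across y [134, 187, 188, 189, 190, 255, 254, 253, 251, 250, 251, 225, 188, 189, 187, 188, 188, 160]
```

Plate lies at its expected pixels (rect 40x16 px at (259,215), dark cross in its middle). Now I shut the passive leaf.

```bash

python3 -m jog '[[0,0.045,0,0,0,0,0.024],[0,0.045,0,0,0,0,0.024],[0,0.045,0,0,0,0,0.024],[0,0.045,0,0,0,0,0.024],[0,0,0,0,0,0,0.024]]'
python3 -m jog '[[0,0,0.04,0,0,0,0.024],[0,0,0.035,0,0,0,0.024],[0,0,0.025,0,0,0,0.024],[0,0,0.0138,0,0,0,0.024],[0,0,0,0,0,0,0.024]]'
python3 -m jog '[[0,0,0,0,0,0,0],[0,0,0,0,0,0,0],[0,0,0,0,0,0,0]]' 20
```

```text
time_s: 39.7
eef_pos: [507.7, 51.9, 252.1]
ee_rot: [0.0, 0.046, 0.999, 0.001]
force: [0.1, -0.2, -0.0]
grip_width: 0.284
grip_force: 0.0
time_s: 40.2
eef_pos: [508.1, 46.2, 139.0]
ee_rot: [0.0, 0.049, 0.999, -0.001]
force: [-3.9, -2.5, 5.9]
grip_width: 0.284
grip_force: 3.3
time_s: 40.5
eef_pos: [508.2, 46.4, 138.5]
ee_rot: [0.0, 0.049, 0.999, -0.0]
force: [-1.5, -1.9, 5.5]
grip_width: 0.103
grip_force: 20.9
```

```bash

python3 -m jog '[[0,0.0103,-0.0061,0,0,0,0],[0,0.0109,-0.005,0,0,0,0],[0,0.0114,-0.0038,0,0,0,0],[0,0.0117,-0.0025,0,0,0,0],[0,0.0119,-0.0012,0,0,0,0]]'
python3 -m jog '[[0,0.012,0.0001,0,0,0,0],[0,0.0119,0.0014,0,0,0,0],[0,0.0117,0.0027,0,0,0,0],[0,0.0113,0.004,0,0,0,0],[0,0.0108,0.0052,0,0,0,0]]'
python3 -m jog '[[0,0.0102,0.0063,0,0,0,0],[0,0.0094,0.0074,0,0,0,0],[0,0.0086,0.0084,0,0,0,0],[0,0.0076,0.0093,0,0,0,0],[0,0.0065,0.0101,0,0,0,0]]'
python3 -m jog '[[0,0.0054,0.0107,0,0,0,0],[0,0,0.001,0,0,0,0],[0,0,0,0,0,0,0]]'
```

```text
time_s: 41.0
eef_pos: [513.9, 102.5, 157.3]
ee_rot: [0.001, 0.049, 0.999, -0.0]
force: [-0.6, -2.5, 3.3]
grip_width: 0.108
grip_force: 21.5
time_s: 41.5
eef_pos: [519.7, 160.5, 142.8]
ee_rot: [0.0, 0.049, 0.999, 0.0]
force: [4.6, -0.6, 3.5]
grip_width: 0.107
grip_force: 22.7
time_s: 42.0
eef_pos: [524.0, 202.7, 101.3]
ee_rot: [0.001, 0.049, 0.999, 0.001]
force: [5.7, 1.6, 1.9]
grip_width: 0.103
grip_force: 23.6
time_s: 42.3
eef_pos: [524.5, 208.7, 89.6]
ee_rot: [0.001, 0.049, 0.999, 0.001]
force: [7.3, 8.0, 1.1]
grip_width: 0.105
grip_force: 23.8
```

```bash

python3 -m jog '[[0,0,0.002,0,0,0,0],[0,0,0.002,0,0,0,0],[0,0,0,0,0,0,0]]'
python3 -m jog '[[0,0,-0.004,0,0,0,0.03],[0,0,0,0,0,0,0.03],[0,0,-0.035,0,0,0,0.03],[0,0,-0.03,0,0,0,0.03]]'
python3 -m jog '[[0.0254,0,0,0,0,0,0.03],[0.0254,0,0,0,0,0,0.03],[0.0254,0,0,0,0,0,0.03],[0,0,0,0,0,0,0.03]]'
python3 - <<'E'
from h import *
print(sense()['eef_pos'])
E
python3 -m jog '[[0,0,0.035,0,0,0,0.03],[0,0,0.032,0,0,0,0.03],[0,0,0,0,0,0,0],[0,0,0,0,0,0,0],[0,0,0,0,0,0,0]]' 30
python3 -m jog '[[0,0,0,0,0,0,0],[0,0,0,0,0,0,0]]'
```

```text
time_s: 42.6
eef_pos: [524.8, 210.0, 86.5]
ee_rot: [0.002, 0.049, 0.999, 0.003]
force: [6.4, 15.9, 4.7]
grip_width: 0.102
grip_force: 24.4
time_s: 43.0
eef_pos: [523.1, 206.8, 154.9]
ee_rot: [-0.002, 0.049, 0.999, -0.0]
force: [-0.5, 0.1, -0.1]
grip_width: 0.355
grip_force: 0.0
time_s: 43.4
eef_pos: [445.4, 214.7, 154.4]
ee_rot: [-0.002, 0.049, 0.999, -0.0]
force: [-0.4, 0.6, -0.2]
grip_width: 0.351
grip_force: 0.0
[445.40373292 214.66111587 154.41751486]
time_s: 43.9
eef_pos: [446.8, 214.8, 88.1]
ee_rot: [-0.003, 0.049, 0.999, 0.0]
force: [-7.3, 3.5, -4.5]
grip_width: 0.136
grip_force: 29.6
time_s: 44.1
eef_pos: [446.8, 214.8, 88.2]
ee_rot: [-0.002, 0.049, 0.999, 0.0]
force: [-6.8, 3.5, -5.7]
grip_width: 0.137
grip_force: 29.6
```

```bash

python3 -m jog '[[0,0,0.003,0,0,0,0],[0.007,0,0,0,0,0,0],[0.007,0,0,0,0,0,0],[0.007,0,0,0,0,0,0],[0.007,0,0,0,0,0,0]]'
python3 -m jog '[[0.005,0,0,0,0,0,0],[0,0,0,0,0,0,0]]'
```

```text
time_s: 44.6
eef_pos: [421.0, 217.8, 86.3]
ee_rot: [0.001, 0.049, 0.999, 0.001]
force: [2.0, 5.5, -3.3]
grip_width: 0.132
grip_force: 29.3
time_s: 44.8
eef_pos: [415.5, 218.4, 86.2]
ee_rot: [0.001, 0.049, 0.999, 0.001]
force: [-0.8, 6.0, -1.2]
grip_width: 0.135
grip_force: 29.5
```

```bash

python3 -m jog '[[0.003,0,0,0,0,0,0],[0.002,0,0,0,0,0,0],[0,0,0,0,0,0,0]]'
python3 -m jog '[[0.002,0,0,0,0,0,0],[0,0,0,0,0,0,0]]'
```

```text
time_s: 45.1
eef_pos: [414.1, 218.4, 86.9]
ee_rot: [0.005, 0.049, 0.999, 0.001]
force: [14.4, 1.7, -8.6]
grip_width: 0.132
grip_force: 29.5
time_s: 45.3
eef_pos: [413.9, 218.4, 87.2]
ee_rot: [0.007, 0.049, 0.999, 0.001]
force: [22.9, -0.6, -13.5]
grip_width: 0.135
grip_force: 29.4
```

```bash

python3 -m jog '[[-0.004,0,0,0,0,0,0],[0,0,0,0,0,0,0.03],[0,0,0,0,0,0,0.03],[0,0,-0.035,0,0,0,0.03],[0,0,-0.045,0,0,0,0.024]]'
python3 -m jog '[[0,0,-0.04,0,0,0,0.024],[0,0,-0.04,0,0,0,0.024],[0,0,0,0,0,0,0.024]]'
python3 -m jog '[[-0.0225,0.0409,0,0,0,0,0.024],[-0.0225,0.0409,0,0,0,0,0.024],[-0.0225,0.0409,0,0,0,0,0.024],[-0.0225,0.0409,0,0,0,0,0.024],[-0.0225,0.0409,0,0,0,0,0.024]]'
python3 -m jog '[[0,0,0,0,0,0,0.024],[0,0,0,0,0,0,0.024]]'
python3 - <<'E'
from h import *
t=snap('top','t15');s=snap('side','s15')
def W(xc,yc,z): return (495.5+.9953*xc+.0968*yc,231-.0968*xc+.9953*yc,z)
print(proj('side',[W(-77,-20,93)]),proj('top',[W(-77,-20,93)]))
# side-view comparison with the first picture around knob & passive leaf (shut, bolted)
a=cv2.cvtColor(cv2.imread('pics/s8.png'),6);b=cv2.cvtColor(cv2.imread('pics/s15.png'),6)
def sh(box,A,B):
    x0,x1,y0,y1=box;T=A[y0:y1,x0:x1];r=cv2.matchTemplate(B[y0-6:y1+6,x0-6:x1+6],T,cv2.TM_CCOEFF_NORMED);m=cv2.minMaxLoc(r);return m[1].__round__(3),(m[3][0]-6,m[3][1]-6)
c=cv2.cvtColor(cv2.imread('pics/s7.png'),6)
print('knob',sh((222,248,182,202),c,b),'pbar',sh((258,290,168,195),c,b),'leaf edge',sh((240,325,185,225),c,b))
E
```

```text
time_s: 45.8
eef_pos: [411.2, 217.5, 165.3]
ee_rot: [-0.002, 0.049, 0.999, -0.001]
force: [0.7, -0.4, 0.3]
grip_width: 0.276
grip_force: 0.0
time_s: 46.1
eef_pos: [413.8, 218.3, 250.4]
ee_rot: [0.005, 0.049, 0.999, 0.001]
force: [1.6, -0.2, -0.4]
grip_width: 0.281
grip_force: 0.0
time_s: 46.6
eef_pos: [544.8, 411.8, 244.4]
ee_rot: [-0.0, 0.049, 0.999, -0.0]
force: [1.4, -0.5, 0.7]
grip_width: 0.281
grip_force: 0.0
time_s: 46.8
eef_pos: [544.2, 410.6, 243.1]
ee_rot: [-0.001, 0.049, 0.999, -0.001]
force: [-0.0, 0.1, 0.4]
grip_width: 0.279
grip_force: 0.0
[[238.65650296 187.33748887]] [[233.70050233 246.03225687]]
knob (0.966, (0, 0)) pbar (0.995, (0, 0)) leaf edge (0.997, (0, 0))
```

Passive leaf, bar and knob match the original shut-and-bolted picture with zero shift. Now I close the active leaf.

```bash

python3 -m jog '[[0,0,0.04,0,0,0,0.024],[0,0,0.03,0,0,0,0.024],[0,0,0.02,0,0,0,0.024],[0,0,0.0095,0,0,0,0.024],[0,0,0,0,0,0,0.024]]'
python3 -m jog '[[0,0,0,0,0,0,0],[0,0,0,0,0,0,0],[0,0,0,0,0,0,0]]' 20
python3 -m jog '[[0,-0.0104,-0.0062,0,0,0,0],[0,-0.011,-0.005,0,0,0,0],[0,-0.0115,-0.0038,0,0,0,0],[0,-0.0118,-0.0025,0,0,0,0],[0,-0.012,-0.0012,0,0,0,0]]'
python3 -m jog '[[0,-0.0121,0.0002,0,0,0,0],[0,-0.012,0.0015,0,0,0,0],[0,-0.0117,0.0028,0,0,0,0],[0,-0.0114,0.0041,0,0,0,0],[0,-0.0108,0.0053,0,0,0,0]]'
python3 -m jog '[[0,-0.0102,0.0064,0,0,0,0],[0,-0.0094,0.0075,0,0,0,0],[0,-0.0085,0.0085,0,0,0,0],[0,-0.0076,0.0094,0,0,0,0],[0,-0.0065,0.0102,0,0,0,0]]'
python3 -m jog '[[0,-0.0025,0.005,0,0,0,0],[0,-0.0024,0.0048,0,0,0,0],[0,0,0,0,0,0,0]]'
```

```text
time_s: 47.4
eef_pos: [544.2, 410.4, 147.9]
ee_rot: [0.001, 0.049, 0.999, 0.001]
force: [-0.5, -0.7, 0.9]
grip_width: 0.282
grip_force: 0.1
time_s: 47.7
eef_pos: [544.6, 410.5, 146.8]
ee_rot: [0.001, 0.049, 0.999, 0.001]
force: [-1.6, 1.3, 4.2]
grip_width: 0.102
grip_force: 21.7
time_s: 48.2
eef_pos: [538.8, 353.8, 165.0]
ee_rot: [0.0, 0.049, 0.999, 0.001]
force: [-0.6, 2.5, 1.2]
grip_width: 0.103
grip_force: 21.8
time_s: 48.7
eef_pos: [533.0, 295.2, 149.8]
ee_rot: [-0.0, 0.049, 0.999, -0.0]
force: [-0.4, 2.0, 2.0]
grip_width: 0.103
grip_force: 22.0
time_s: 49.2
eef_pos: [529.0, 253.6, 107.5]
ee_rot: [-0.0, 0.049, 0.999, -0.0]
force: [-0.0, 1.7, 2.0]
grip_width: 0.1
grip_force: 22.0
time_s: 49.5
eef_pos: [528.5, 249.2, 98.3]
ee_rot: [-0.0, 0.049, 0.999, -0.0]
force: [-0.8, -1.9, -0.8]
grip_width: 0.105
grip_force: 22.1
```

```bash

python3 -m jog '[[0,-0.0007,0.002,0,0,0,0],[0,-0.0007,0.002,0,0,0,0],[0,0,0.002,0,0,0,0],[0,0,0,0,0,0,0]]' 35
python3 -m jog '[[0,0,0.002,0,0,0,0],[0,0,0.002,0,0,0,0],[0,0,0,0,0,0,0]]'
```

```text
time_s: 49.9
eef_pos: [529.7, 249.0, 96.9]
ee_rot: [0.003, 0.049, 0.999, 0.001]
force: [-11.1, -0.4, 31.9]
grip_width: 0.099
grip_force: 39.3
time_s: 50.2
eef_pos: [530.4, 249.0, 95.8]
ee_rot: [0.004, 0.049, 0.999, 0.001]
force: [-17.3, -4.5, 55.2]
grip_width: 0.099
grip_force: 41.9
```

```bash

python3 -m jog '[[0,0,-0.005,0,0,0,0],[0,0,0,0,0,0,0.024],[0,0,0,0,0,0,0.024],[0,0,-0.03,0,0,0,0.024],[0,0,-0.045,0,0,0,0.024]]'
python3 -m jog '[[0,0,-0.045,0,0,0,0.024],[0,0,-0.04,0,0,0,0.024],[0.03,0.035,0,0,0,0,0.024],[0.03,0.035,0,0,0,0,0.024],[0.03,0.035,0,0,0,0,0.024]]'
python3 -m jog '[[0.03,0.035,0,0,0,0,0.024],[0.03,0.035,0,0,0,0,0.024],[0.03,0.035,0,0,0,0,0.024],[0,0.035,0,0,0,0,0.024],[0,0,0,0,0,0,0.024]]'
python3 - <<'E'
from h import *
t=snap('top','t16');s=snap('side','s16')
def W(xc,yc,z): return (495.5+.9953*xc+.0968*yc,231-.0968*xc+.9953*yc,z)
g=lambda n:cv2.cvtColor(cv2.imread(f'pics/{n}.png'),6)
A,B=g('side0'),g('s16')
u=4;A4,B4=[cv2.resize(x,None,fx=u,fy=u,interpolation=cv2.INTER_CUBIC) for x in(A,B)]
def sh(x0,x1,y0,y1,p=8):
    x0,x1,y0,y1=[v*u for v in(x0,x1,y0,y1)];p*=u
    m=cv2.minMaxLoc(cv2.matchTemplate(B4[y0-p:y1+p,x0-p:x1+p],A4[y0:y1,x0:x1],cv2.TM_CCOEFF_NORMED));return round(m[1],3),(m[3][0]-p)/u,(m[3][1]-p)/u
print('abar',sh(254,282,163,174),'pbar',sh(260,290,170,190),'knob',sh(222,250,184,202))
for a in(0,.05,.1):
    y=120-(100.5*np.cos(a)-44*np.sin(a));z=55+44*np.cos(a)+100.5*np.sin(a);print(a,proj('side',[W(29.5,y,z)])-proj('side',[W(29.5,24.2,108.8)]))
# plates & bystanders shift top view, first vs now
A4,B4=[cv2.resize(g(n),None,fx=u,fy=u,interpolation=cv2.INTER_CUBIC) for n in('top0','t16')]
for n,b in(('petri',(278,306,130,156)),('tape',(198,242,120,162)),('spanner',(304,354,258,272)),('driver',(356,418,258,272)),('red',(436,494,186,220))): print(n,sh(*b))
print('now-plates',[ (S.tolist()) for S in cv2.connectedComponentsWithStats((t.min(2)>205).astype(np.uint8))[2][1:] if S[4]>60 and 300<S[0]<430 and 150<S[1]<240])
E
```

```text
time_s: 50.7
eef_pos: [527.0, 247.5, 166.1]
ee_rot: [-0.004, 0.049, 0.999, -0.001]
force: [0.3, 0.3, 0.6]
grip_width: 0.282
grip_force: 0.0
time_s: 51.2
eef_pos: [448.1, 362.2, 252.6]
ee_rot: [-0.001, 0.05, 0.999, -0.001]
force: [-0.0, -0.5, -0.1]
grip_width: 0.282
grip_force: 0.0
time_s: 51.7
eef_pos: [372.1, 512.3, 251.3]
ee_rot: [-0.001, 0.047, 0.999, -0.001]
force: [0.6, -0.3, -0.1]
grip_width: 0.279
grip_force: 0.0
abar (0.589, 0.5, 3.75) pbar (0.352, -3.5, -4.75) knob (0.522, -0.5, 0.0)
0 [[0.94548884 3.66204061]]
0.05 [[0.47436184 1.81343373]]
0.1 [[-0.02735878 -0.02761942]]
petri (1.0, 0.0, 0.0)
tape (1.0, 0.0, 0.0)
spanner (1.0, 0.0, 0.0)
driver (1.0, 0.0, 0.0)
red (1.0, 0.0, 0.0)
now-plates [[350, 166, 17, 42, 578], [402, 168, 16, 37, 530]]
```

The active bar dropped 3.75 px in the side view, which matches angle 0 (3.66 expected). The bystanders show zero shift and both plain plates lie flat. I hand in.

```bash
python3 -c "
from rig import finish_job;print(finish_job())"
```

```text
the job is handed in; nothing more can be done
None
```

The job is handed in at about 52 s: the cross plate lies flat, cross up, in the empty compartment; the bolt is home and both leaves are shut; the two plain plates are on the bench, undersides up; and the bystanders I compared did not move.

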